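# Load the missing cell and lift the battery pack off its dock

## Robot

A 6-joint arm with a two-finger parallel gripper is mounted at the origin on the work surface. World frame = base frame: x ahead of the robot, y to its left, z up, the work surface at z = 0. Lengths are in m, angles in rad, forces in N, time in s.
With the tool pointing down it reaches from about 0.25 to 0.775 m from the base axis. Payload 4 kg.
Tool frame: the origin (TCP) lies on the centre line of the jaws, within the pads' length; the fingertips stand 17 mm ahead of it and the grasp point (between the pads) lies 2 mm behind it; z points along the fingers, y is the line along which they close (so a half turn about z gives the same grasp; the last joint's range is limited). The gripper opens to 94 mm and grips with 3 to 60 N. Pads are 16 mm wide; open, the fingers measure 119 mm over their backs; the gripper's body (75 mm by 177 mm) begins 78 mm behind the grasp point.
Start: joints at [1.213, 0.087, 1.371, -0, 1.684, -0.103], TCP at [0.139, 0.532, 0.189] pointing down, gripper open.
Joint ranges: [-3.1, 3.1], [-0.76, 2.03], [0.27, 2.55], [-1.08, 4.22], [0.17, 2.65], [-2.57, 2.57]. Speed limits (rad/s): [2.79, 2.79, 3.14, 3.14, 3.14, 3.14].

## Interface

Orientations are given as [roll, pitch, yaw] about the fixed x, y, z axes, in that order (R = Rz(yaw) Ry(pitch) Rx(roll)).
In Python, from bench import robot gives the robot as it stands.
- The arm moves only by the tool servo_tool, never from a script. Its argument "plan" is a list of rows, each a list of 7 numbers: the shift along the tool's x, y, z normalised to -1 to 1, where 1 is 0.1 m, then the turn, a rotation vector about the tool's x, y, z normalised to -1 to 1, where 1 is pi/2 rad, then the finger opening in mm, from 0 to 94. In form: [[x, y, z, ax, ay, az, gripper], ...]. A call has 1 to 12 rows; each row is the pose to reach, as a shift and turn from the pose commanded when the call began, along the tool's axes at that moment; what a row does not reach only later rows make up. A row lasts 1/12 s, in which the tool goes at most 41.7 mm and 7.16 degrees, less where a joint would pass 70% of its speed; a pose out of reach is approached as far as the arm can. A call with a number of a shift or a turn outside -1 to 1 is refused whole. A call with a gripper value outside its range is refused whole. The fingers move at their own pace and stop on an object; the grip force is fixed at half the most. Time passes only in rows, so rows that repeat a pose let the fingers close. It gives the time, the measured TCP pose, the force, the opening and the grip force at its end, in the units of the state.
- robot.get_obs(): the state, without advancing time (a new reading comes with each control period).
- robot.snapshot(name): name is "scene" or "top" or "wrist"; returns the picture (420x560x3 uint8, red, green, blue); there is no depth.
- robot.camera_params(name): a dict with "camera_matrix" (3x3 intrinsics, pixels), "rvec" (rotation vector, rad) and "tvec" (3), from world to camera coordinates, as OpenCV has them; the wrist camera has in their place "tool_from_camera" (4x4, takes a point from camera to tool coordinates, whose origin is the TCP and whose axes are the flange's). Camera axes: x right, y down, z forward; pixel columns grow to the right and rows downward; lengths in m; the calibration is good to about 2 mm. A picture is of the moment at which its call begins: read the wrist's pose just before it. camera_params takes no time and is no camera call.
- robot.close_job(): hands the job in; it is judged then, once.
Trained networks look in the newest picture that a camera, given by its name, has taken for a name from the list of things; names that differ only in an ending like _2 or _b are one class to them, and where a whole thing is asked for, a point or a joint stands for the part that bears it (a point fixed in the world has none). Each returns a list of dicts, best first, with "conf" (0 to 1); they miss things now and then, are a little off and sometimes report something else, mostly with a low value. They report only what shows in the picture. A call takes as long as a camera call. They do not tell look-alikes from the thing itself.
- robot.find_in(thing, camera): "extent" ([centre column, centre row, width, height] in pixels, round what is visible of it).
The state is a dict: "time": time; "joint_positions": joint angles; "qvel": joint speeds; "joint_torque": joint torques, N m; "tool_pos": TCP position; "ee_rot": TCP orientation; "wrist_force": force on the tool from outside, world axes, zero at the start; "wrist_torque": the same for the moment, N m; "width": finger opening in m; "finger_force": force on a finger pad.
Only numpy, scipy, OpenCV 4.12 (cv2) and the standard library are available. Lean on these libraries where they do the work, as an engineer would, in place of code of your own. Each camera call takes 0.05 s, during which the arm holds its last target. There are 200 camera calls.

## Task

Slide the loose green battery cell, bottom end down as it stands, fully home into the empty socket of the grey battery pack while the pack stays on its dock, and let go of the cell. Then take the pack by its orange handle, lift it about 10 cm clear of the dock and hold it there level and still for two seconds so that its underside can be checked; finish while still holding it up. Leave the red spent cell and everything else on the bench where it is.

Things in the scene. Friction and masses are not known exactly. Their poses are not given: they have to be found in the camera images.
- cell_mid (a point): centre (half-way up) of the loose green cell, a smooth cylinder 32 mm in diameter and 70 mm tall, about 140 g, standing upright on the bench; this point is 35 mm above its underside; z along its axis, up. To keep the fingertips above the pack while inserting, hold it in its upper third (from about 15 to 30 mm above this point).
- cell: the same green cell; origin at the centre of its underside, z up
- pack: grey plastic battery pack, a block 60 x 166 x 36 mm (x, y, z) with two round sockets in its top at y = +58 mm and y = -58 mm, about 0.34 kg; loose, standing on the dock at any yaw. The +y socket already holds a fixed green cell, whose top stands 76 mm above the pack's underside; the -y socket is empty. Origin at the centre of its underside, z up.
- socket_floor (a point): centre of the inner floor of the empty socket, 6 mm above the pack's underside; the socket is a round blind hole 35 mm in diameter (1.5 mm play all round the cell), 30 mm deep to the pack's top face, with a 3 mm bevelled mouth; axes as the pack's, z up out of the socket
- socket_mid (a point): where the centre of the cell must come to lie: 35 mm above the floor of the empty socket, on its axis; axes as the pack's. The seated cell stands 40 mm proud of the pack's top.
- handle_grip (a point): centre of the orange handle's grip bar, a bar 60 mm long along the pack's x, 14 mm wide (y) and 14 mm tall, 105 mm above the pack's underside, over the middle of the pack; it sits on an 8 mm thick upright web. Grip it across its 14 mm width (along the pack's y); axes as the pack's
- handle: the orange handle, rigid on the pack; origin and axes as pack
- dock: flat black charging dock fixed to the bench, 84 x 194 x 15 mm, with 6 mm high end stops just beyond the pack's ends; origin at the centre of its underside on the bench, its top 15 mm higher; the pack stands on it with their axes alike
- spent: red spent cell of the same size as the green one, standing upright; not to be used; origin at the centre of its underside
- spool: blue solder spool, 60 mm in diameter, 40 mm tall, lying flat; origin at the centre of its underside
- can: large food can, 86 mm in diameter, 112 mm tall; origin at the centre of its underside
- tape: black roll of tape lying flat, 100 mm in diameter, 48 mm tall; origin at the centre of its underside
- drive: hard drive lying flat, 102 x 147 x 26 mm; origin at the centre of its underside
- multitool: folded blue multi-tool lying flat, 26 x 100 x 18 mm; origin at the centre of its underside
Not all that is in view belongs to the job. Several things look just like the cell: the one meant starts farthest from the robot's base.

How it is judged:
On the way, in this order (a step that is already met when the one before it is completed fails the run):
1. the green cell is fully home in the empty socket and released, the pack still on its dock (z of cell_mid in the frame of socket_mid between -0.004 and 0.004 m and x of cell_mid in the frame of socket_mid between -0.004 and 0.004 m and y of cell_mid in the frame of socket_mid between -0.004 and 0.004 m and angle between the z axis of cell and the z axis of pack, either way round below 0.09 rad and contact force between cell and the fingers below 0.3 N and height (world z) of pack below 0.021 m), for 0.3 s.
2. the loaded pack is held by its handle, level and still, clear of the dock for a second (z of cell_mid in the frame of socket_mid between -0.004 and 0.004 m and x of cell_mid in the frame of socket_mid between -0.004 and 0.004 m and y of cell_mid in the frame of socket_mid between -0.004 and 0.004 m and angle between the z axis of cell and the z axis of pack, either way round below 0.09 rad and contact force between cell and the fingers below 0.3 N and height (world z) of pack between 0.075 and 0.235 m and angle between pack's own z axis and vertical below 0.1 rad and linear speed of pack below 0.03 m/s and angular speed of pack below 0.15 rad/s and contact force between handle and the fingers above 2 N and contact force between pack and dock below 0.1 N), for 1 s.
At the end, for the whole second after the job is handed in: Gripper holds the pack by its handle (over 2 N), underside 75 to 235 mm above the bench, off the dock, level within 0.10 rad, still (under 30 mm/s, 0.15 rad/s); green cell within 4 mm of its seat on each axis, in line within 0.09 rad, not touched by the fingers (all of step 2); the arm keeps its last pose, push and grip.
It fails at once if the red cell, spool, can, tape, drive or multi-tool is moved more than 20 mm (distance of any of spent, spool, can, tape, drive, multitool from where it was at the start of the episode above 0.02 m).
It fails at once if the pack is tipped more than 0.4 rad (angle between pack's own z axis and vertical above 0.4 rad).
It also fails if it takes over 59 s, if anything falls off the work surface, if the arm or the gripper's body presses on something with over 40 N, if the wrist force passes 120 N, or if a joint passes its speed limit or range.

## Working session

There is one attempt and no reset: what is moved stays moved. The work goes in short steps, Python scripts to look and compute and a tool call to move; the robot and the scene stay as the last step left them, time stands still between calls to the robot, and variables do not carry over. Pictures are saved under pics/ and viewed, at most 10 in all, crops included, and the job is handed in when it is done.

Besides the shell and the picture viewer there is one more tool, called after "Emit:" as a command line: name --pt "numbers of a row" for each row, then --argument value for the rest. servo_tool: Moves the arm, as the interface text tells. Scaled input: -1 to 1 covers 0.1 m each way for a shift and pi/2 rad each way for a turn. Its arguments: {"type":"object","properties":{"plan":{"type":"array","items":{"type":"array","items":{"type":"number"}}}},"required":["plan"]}

```bash
mkdir -p pics; ls; cat > h.py <<'E'
import numpy as np, cv2
from scipy.spatial.transform import Rotation as R
from bench import robot
def snap(n,f):
    im=robot.snapshot(n); cv2.imwrite(f'pics/{f}.png',im[:,:,::-1]); return im
def cam(n,o=None):
    p=robot.camera_params(n); K=np.array(p["camera_matrix"])
    if n=="wrist":
        T=np.array(p["tool_from_camera"]); Rt=R.from_euler('xyz',o["ee_rot"]).as_matrix()
        Rc=Rt@T[:3,:3]; c=Rt@T[:3,3]+np.array(o["tool_pos"])
        return K,Rc.T,-Rc.T@c
    return K,cv2.Rodrigues(np.array(p["rvec"],float))[0],np.array(p["tvec"],float).ravel()
def ray(c,u,v,z):
    K,Rw,t=c; d=Rw.T@np.linalg.inv(K)@[u,v,1]; o=-Rw.T@t
    return o+d*(z-o[2])/d[2]
def proj(c,P):
    K,Rw,t=c; q=K@(Rw@np.array(P,float)+t); return q[:2]/q[2]
E
python3 - <<'E'
from h import *
np.set_printoptions(precision=3,suppress=True)
a=snap("scene","scene"); b=snap("top","top")
cv2.imwrite('pics/both.png',cv2.resize(np.hstack([a,b])[:,:,::-1],(800,300)))
for n in("scene","top"):
    c=cam(n); print(n,"cam pos",-c[1].T@c[2])
    for th in("cell","spent","pack","handle","dock"):
        for d in robot.find_in(th,n)[:5]: print(n,th,np.round(d["extent"]),round(d["conf"],2), ray(c,d["extent"][0],d["extent"][1],.035)[:2])
o=robot.get_obs(); print(o["time"],o["tool_pos"],o["ee_rot"],o["width"])
E
```

```text
pics
scene cam pos [1.015 0.58  1.171]
scene cell [254. 152.  11.  24.] 0.8 [ 0.517 -0.183]
scene cell [231. 170.   9.  25.] 0.71 [ 0.604 -0.172]
scene cell [299. 329.  61.  70.] 0.55 [0.745 0.303]
scene cell [268. 184.  12.  26.] 0.49 [ 0.552 -0.07 ]
scene cell [218. 226.  37.  48.] 0.38 [ 0.736 -0.043]
scene spent [279. 139.   9.  22.] 0.67 [ 0.428 -0.177]
scene spent [306. 201.  60.  45.] 0.52 [0.505 0.039]
scene pack [303. 202.  62.  48.] 0.71 [0.513 0.038]
scene handle [306. 189.  14.  28.] 0.65 [0.479 0.009]
scene dock [304. 214.  74.  29.] 0.9 [0.536 0.071]
top cam pos [0.374 0.062 1.159]
top cell [328. 233.  14.  18.] 0.69 [ 0.546 -0.078]
top cell [378. 243.  18.  16.] 0.62 [ 0.508 -0.195]
top cell [367. 206.  16.  15.] 0.47 [ 0.603 -0.183]
top cell [280. 253.  36.  67.] 0.36 [0.509 0.044]
top spent [379. 278.  17.  18.] 0.68 [ 0.425 -0.185]
top spent [415. 233.  29.  24.] 0.16 [ 0.522 -0.29 ]
top pack [281. 251.  38.  69.] 0.88 [0.514 0.04 ]
top handle [283. 247.  31.  15.] 0.47 [0.523 0.034]
top dock [134. 303.  47.  16.] 0.71 [0.429 0.4  ]
top dock [282. 254.  48.  86.] 0.58 [0.506 0.038]
0.6 [0.139 0.532 0.189] [3.141 0.    2.887] 0.0940476020166639
```

View pics/scene.png

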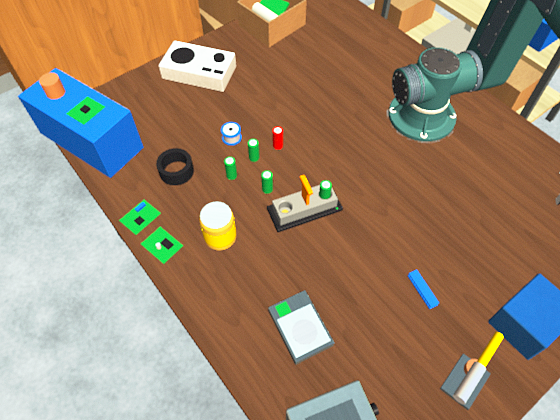

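View pics/top.png

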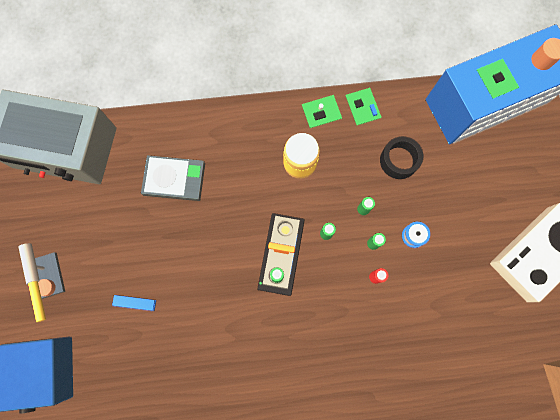

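Three loose green cells in the top view are (368,205), (377,241) and (329,230), and the fourth at (277,274) is fixed in the pack. By their positions they lie about 0.63, 0.55 and 0.55 m from the base. So (368,205) is the farthest and is the one meant. The pack is at (282,252), with its empty socket at the far end (285,228). I'll confirm the cell in a crop.

```bash
python3 - <<'E'
import cv2
i=cv2.imread('pics/top.png')[180:300,250:440]; cv2.imwrite('pics/crop.png',cv2.resize(i,None,fx=4,fy=4,interpolation=2))
E
```

```text
(no output)
```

View pics/crop.png

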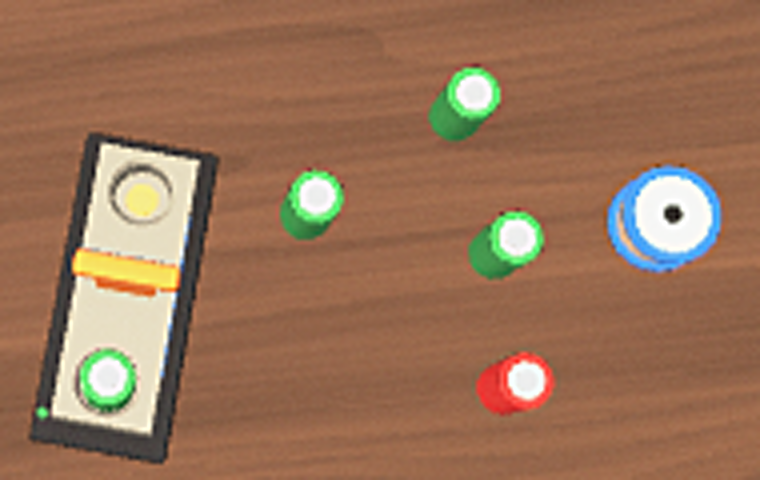

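Emit:
servo_tool --pt "-0.3 -0.3 -0.3 0 0 0 94" --pt "-0.6 -0.6 -0.6 0 0 0 94" --pt "-1 -1 -0.8 0 0 0 94" --pt "-1 -1 -0.8 0 0 0 94" --pt "-1 -1 -0.8 0 0 0 94"

```text
time: 1.02
tool_pos: [0.2134, 0.4078, 0.2737]
ee_rot: [3.135, 0.005, 2.881]
wrist_force: [-0.7, 0.8, 0.4]
width: 0.094
finger_force: 0.0
```

Emit:
servo_tool --pt "-0.3 -0.3 0 0 0 0 94" --pt "-0.6 -0.6 0 0 0 0 94" --pt "-0.9 -0.9 0 0 0 0 94" --pt "-1 -1 0 0 0 0 94" --pt "-1 -1 0 0 0 0 94"

```text
time: 1.43
tool_pos: [0.283, 0.2863, 0.2686]
ee_rot: [-3.142, 0.001, 2.882]
wrist_force: [-0.8, 0.5, 0.8]
width: 0.0943
finger_force: 0.0
```

Emit:
servo_tool --pt "-0.3 -0.3 0 0 0 0 94" --pt "-0.6 -0.6 0 0 0 0 94" --pt "-0.9 -0.9 0 0 0 0 94" --pt "-1 -1 0 0 0 0 94" --pt "-1 -1 0 0 0 0 94"

```text
time: 1.85
tool_pos: [0.3545, 0.1651, 0.2681]
ee_rot: [-3.141, -0.0, 2.883]
wrist_force: [0.5, 0.3, -0.1]
width: 0.0943
finger_force: 0.0
```

The crop shows the target as a plain green cell with a white top at (470,100), alone and farthest up. The empty socket is at crop (140,195) and the pack's fixed cell at (107,378). Next I'll look at the pack from above on the way.

Emit:
servo_tool --pt "-0.3 -0.3 0 0 0 0 94" --pt "-0.6 -0.6 0 0 0 0 94" --pt "-0.9 -0.9 0 0 0 0 94" --pt "-1 -0.9 0 0 0 0 94" --pt "-1 -0.9 0 0 0 0 94" --pt "-1 -0.9 0 0 0 0 94"

```text
time: 2.35
tool_pos: [0.4273, 0.0557, 0.2681]
ee_rot: [3.141, -0.002, 2.888]
wrist_force: [-0.2, 0.7, -0.6]
width: 0.0939
finger_force: 0.0
```

```bash
python3 - <<'E'
from h import *
np.set_printoptions(precision=3,suppress=True)
o=robot.get_obs(); snap("wrist","w1"); c=cam("wrist",o)
print(o["tool_pos"],o["ee_rot"],-c[1].T@c[2], c[1])
for th,z in(("pack",.051),("handle",.12),("cell",.091),("socket_floor",.021),("dock",.015)):
    for d in robot.find_in(th,"wrist")[:4]: print(th,np.round(d["extent"]),round(d["conf"],2), ray(c,d["extent"][0],d["extent"][1],z)[:2])
E
```

```text
[0.427 0.056 0.268] [ 3.141 -0.002  2.888] [0.355 0.074 0.464] [[ 0.253  0.968  0.001]
 [ 0.936 -0.245  0.252]
 [ 0.244 -0.063 -0.968]]
pack [288. 240.  55. 123.] 0.57 [0.505 0.044]
pack [277. 377.  60.  53.] 0.46 [ 0.716 -0.026]
handle [288. 257.  56.  34.] 0.76 [0.5   0.044]
cell [128. 279.  39.  47.] 0.79 [ 0.49 -0.16]
cell [215. 283.  30.  40.] 0.68 [ 0.523 -0.056]
socket_floor [290. 239.  54. 118.] 0.79 [0.517 0.046]
dock [286. 232.  65. 127.] 0.98 [0.506 0.043]
dock [110. 228.  49.  36.] 0.36 [ 0.435 -0.203]
```

View pics/w1.png

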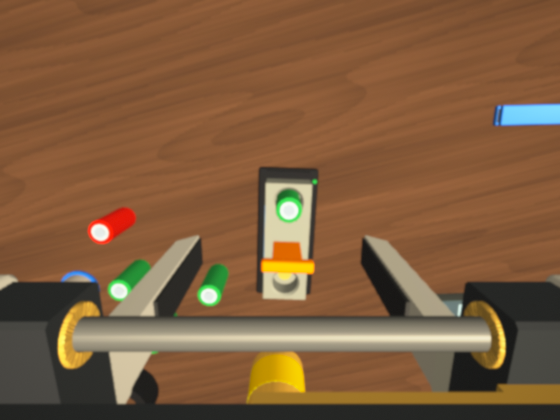

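The wrist view shows the fixed cell's top at (289,209), the handle bar at (288,267) and the empty socket at (286,285), half behind the bar. I'll segment the colours and fit the pack's pose from both cameras.

```bash
cat > fit.py <<'E'
from h import *
from scipy.optimize import least_squares
np.set_printoptions(precision=4,suppress=True)
def blob(im,lo,hi,u,v,r=14):
    m=cv2.inRange(cv2.cvtColor(im,cv2.COLOR_RGB2HSV),lo,hi)
    n,l,s,ce=cv2.connectedComponentsWithStats(m)
    best=[i for i in range(1,n) if s[i,4]>15 and np.hypot(*(ce[i]-[u,v]))<r]
    i=max(best,key=lambda i:s[i,4]); return ce[i],s[i],l==i
W=((0,0,200),(180,60,255)); OR=((10,150,225),(30,255,255))
E
python3 - <<'E'
from fit import *
im=cv2.imread('pics/w1.png')[:,:,::-1].copy(); tp=cv2.imread('pics/top.png')[:,:,::-1].copy()
o=robot.get_obs(); cw=cam("wrist",o); ct=cam("top")
obs=[]
for n,i,c,cell,bar in(("w",im,cw,(289,209),(288,267)),("t",tp,ct,(277,275),(281,248))):
    p,s,_=blob(i,*W,*cell); print(n,"cell",p,s,ray(c,*p,.091)); obs.append((c,[0,.058,.076],p))
    p,s,m=blob(i,*OR,*bar); print(n,"bar",p,s,cv2.minAreaRect(np.argwhere(m)[:,::-1].astype(np.float32)),ray(c,*p,.12)); obs.append((c,[0,0,.112 if n=='t' else .108],p))
# socket floor in top (yellow) 
hsv=cv2.cvtColor(tp,cv2.COLOR_RGB2HSV); print(hsv[218:240:2,285],tp[218:240:2,285])
for n,(u,v) in {"target":(368,204),"d1":(378,241),"d2":(330,229)}.items():
    p,s,_=blob(tp,*W,u,v); print(n,p,s,ray(ct,*p,.07))
def f(q):
    Rz=R.from_euler('z',q[2]).as_matrix(); return np.concatenate([proj(c,Rz@P+[q[0],q[1],.015])-p for c,P,p in obs])
r=least_squares(f,[.51,.04,2.97]); print(r.x,r.fun)
E
```

```text
w cell [286.1395 219.0069] [ 265  184   46   74 1727] [0.4653 0.0511 0.091 ]
w bar [287.4286 266.6209] [262 259  52  19 707] ((287.4483642578125, 268.3597106933594), (51.28577423095703, 17.576553344726562), 1.5911403894424438) [0.5127 0.0401 0.12  ]
t cell [278.3174 266.7874] [263 249  31  39 649] [0.472  0.0519 0.091 ]
t bar [281.097  247.3273] [268 242  27  11 165] ((280.9094543457031, 247.48301696777344), (26.29183006286621, 6.757246017456055), 10.619654655456543) [0.512  0.0413 0.12  ]
[[ 23  43 243]
 [ 22  50 228]
 [ 18  46  83]
 [ 21  38 237]
 [ 27 111 249]
 [ 27 112 246]
 [ 28 112 246]
 [ 27 116 247]
 [ 21  44 241]
 [ 22  51 217]
 [ 22  40 231]] [[243 233 202]
 [228 216 183]
 [ 83  77  68]
 [237 227 202]
 [249 239 141]
 [246 236 138]
 [246 237 138]
 [247 237 135]
 [241 229 199]
 [217 205 174]
 [231 222 195]]
target [368.129  202.7258] [364 199   9   9  62] [ 0.6029 -0.179   0.07  ]
d1 [378.8676 238.8529] [375 235   9   9  68] [ 0.5135 -0.1914  0.07  ]
d2 [328.7015 228.4776] [325 224   9  10  67] [ 0.551  -0.0769  0.07  ]
[0.5172 0.0392 1.3353] [ 0.352  -3.7995  0.2573  4.8553  0.1822  4.9093  0.6974 -2.8531]
```

```bash
sed -i 's/^W=.*/W=((0,0,190),(180,22,255)); Y=((24,80,200),(32,140,255)); G=((50,120,60),(75,255,255)); OR=((10,150,225),(22,255,255))/' fit.py
python3 - <<'E'
from fit import *
im=cv2.imread('pics/w1.png')[:,:,::-1].copy(); tp=cv2.imread('pics/top.png')[:,:,::-1].copy()
o=robot.get_obs(); cw=cam("wrist",o); ct=cam("top")
obs=[]
for n,i,c,cell,bar in(("w",im,cw,(289,209),(288,267)),("t",tp,ct,(277,275),(281,248))):
    p,s,_=blob(i,*W,*cell); print(n,"cell",p,s,ray(c,*p,.091)); obs.append((c,[0,.058,.076],p))
    p,s,m=blob(i,*OR,*bar); print(n,"bar",p,s,ray(c,*p,.12)); obs.append((c,[0,0,.112 if n=='t' else .108],p))
p,s,_=blob(tp,*Y,285,229); print("floor",p,s,ray(ct,*p,.021)); obs.append((ct,[0,-.058,.006],p))
for n,(u,v) in {"target":(368,204)}.items():
    p,s,_=blob(tp,*W,u,v); print(n,p,s,ray(ct,*p,.07))
def f(q):
    Rz=R.from_euler('z',q[2]).as_matrix(); return np.concatenate([proj(c,Rz@P+[q[0],q[1],.015])-p for c,P,p in obs])
r=least_squares(f,[.51,.04,1.4]); print(r.x,r.fun)
x,y,a=r.x; print("socket",x+.058*np.sin(a),y-.058*np.cos(a))
E
```

```text
w cell [288.4524 210.181 ] [281 203  17  16 210] [0.4554 0.0565 0.091 ]
w bar [287.7254 264.1803] [262 259  52  15 244] [0.5098 0.0412 0.12  ]
t cell [276.4839 273.8871] [273 270   8   9  62] [0.4564 0.0578 0.091 ]
t bar [277.7308 249.3462] [268 245  21   8  26] [0.5083 0.0493 0.12  ]
floor [285.1346 229.5   ] [281 226   9   8  52] [0.5681 0.0244 0.021 ]
target [368.1579 202.6491] [364 199   9   8  57] [ 0.6031 -0.1791  0.07  ]
[0.51   0.0421 1.3018] [ 0.5288 -1.1745  0.8656  1.1264  0.2494  0.9797  3.1247 -1.5437 -0.7851
  0.9551]
socket 0.5659487436108798 0.026639423294616556
```

Emit:
servo_tool --pt "-0.3 0.1 0 0 0 0.07 94" --pt "-0.6 0.2 0 0 0 0.14 94" --pt "-0.9 0.3 0 0 0 0.22 94" --pt "-1 0.3 0 0 0 0.3 94" --pt "-1 0.3 0 0 0 0.37 94" --pt "-1 0.3 0 0 0 0.44 94" --pt "-1 0.3 0 0 0 0.51 94" --pt "-1 0.3 0 0 0 0.58 94" --pt "-1 0.3 0 0 0 0.66 94" --pt "-1 0.3 0 0 0 0.74 94" --pt "-1 0.3 0 0 0 0.81 94" --pt "-1 0.3 0 0 0 0.88 94"

```text
time: 3.65
tool_pos: [0.5314, 0.0586, 0.2689]
ee_rot: [3.141, -0.0, 1.5]
wrist_force: [-0.1, 0.3, 1.0]
width: 0.0939
finger_force: 0.0
```

Emit:
servo_tool --pt "0 0.1 0 0 0 0.07 94" --pt "0 0.2 0 0 0 0.14 94" --pt "0 0.2 0 0 0 0.145 94" --pt "0 0.2 0 0 0 0.145 94" --pt "0 0.2 0 0 0 0.145 94"

```text
time: 4.07
tool_pos: [0.5512, 0.057, 0.2687]
ee_rot: [-3.141, -0.0, 1.28]
wrist_force: [0.3, 0.4, -0.5]
width: 0.0939
finger_force: 0.0
```

```bash
python3 - <<'E'
from fit import *
o=robot.get_obs(); snap("wrist","w2"); print(o["tool_pos"],o["ee_rot"],o["joint_positions"])
import json; json.dump({k:list(map(float,o[k])) for k in("tool_pos","ee_rot")},open('w2.json','w'))
E
```

```text
[0.5512 0.057  0.2687] [-3.1412 -0.0001  1.2797] [0.0006 0.0956 1.2045 0.0002 1.8418 0.2918]
```

View pics/w2.png

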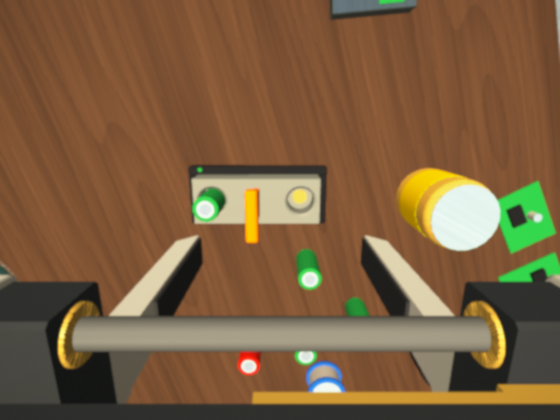

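The view lines up with the pack: fixed cell top at (206,208), bar at (252,216), and the empty socket clearly visible at (300,199). The can at (450,210) lies clear of the right finger.

```bash
python3 - <<'E'
from fit import *
import json
im=cv2.imread('pics/w2.png')[:,:,::-1].copy(); tp=cv2.imread('pics/top.png')[:,:,::-1].copy()
c=cam("wrist",json.load(open('w2.json'))); ct=cam("top")
p,s,_=blob(im,*W,206,208); print("cell",p,s,ray(c,*p,.091)); 
b,s,m=blob(im,*OR,252,216); r=cv2.minAreaRect(np.argwhere(m)[:,::-1].astype(np.float32)); print("bar",b,s,r,ray(c,*r[0],.127))
q,s,_=blob(im,*Y,300,198); print("floor",q,s,ray(c,*q,.021))
# beige top-face polygon
m=cv2.inRange(cv2.cvtColor(im,cv2.COLOR_RGB2HSV),(12,25,150),(32,75,255)); m[:160]=0; m[240:]=0; m[:,:185]=0; m[:,335:]=0
m=cv2.morphologyEx(m,cv2.MORPH_CLOSE,np.ones((25,25)))
r=cv2.minAreaRect(np.argwhere(m>0)[:,::-1].astype(np.float32)); print("rect",r)
for k in cv2.boxPoints(r): print(k,ray(c,*k,.051))
# predicted outlines from a pose guess
def pr(x,y,a,P): return proj(c,R.from_euler('z',a).apply(P)+[x,y,.015])
for P in([0,.058,.076],[0,0,.112],[0,-.058,.006],[0,-.058,.036],[.03,-.083,.036],[-.03,-.083,.036],[.03,.083,.036],[-.03,.083,.036]): print(P,pr(.5115,.041,1.283,P))
cv2.imwrite('pics/w2c.png',cv2.resize(im[150:250,180:340,::-1],None,fx=5,fy=5,interpolation=2))
E
```

```text
cell [204.6584 209.1337] [197 202  16  16 202] [0.4546 0.0576 0.091 ]
bar [251.8613 216.1569] [245 189  14  54 274] ((251.5, 215.49998474121094), (12.999998092651367, 52.99999237060547), 0.0) [0.5118 0.043  0.127 ]
floor [299.375  197.0938] [292 190  16  14  64] [0.5659 0.0226 0.021 ]
rect ((252.5, 208.5), (135.0, 61.0), -0.0)
[185. 239.] [0.4023 0.0185 0.051 ]
[185. 178.] [0.4324 0.0964 0.051 ]
[320. 178.] [0.5986 0.0463 0.051 ]
[320. 239.] [ 0.577  -0.0342  0.051 ]
[0, 0.058, 0.076] [205.6981 208.9596]
[0, 0, 0.112] [251.7751 217.2844]
[0, -0.058, 0.006] [299.806  195.5739]
[0, -0.058, 0.036] [301.0939 200.5913]
[0.03, -0.083, 0.036] [320.77   177.8115]
[-0.03, -0.083, 0.036] [319.6144 222.3762]
[0.03, 0.083, 0.036] [191.7448 178.4893]
[-0.03, 0.083, 0.036] [195.1155 223.0211]
```

View pics/w2c.png

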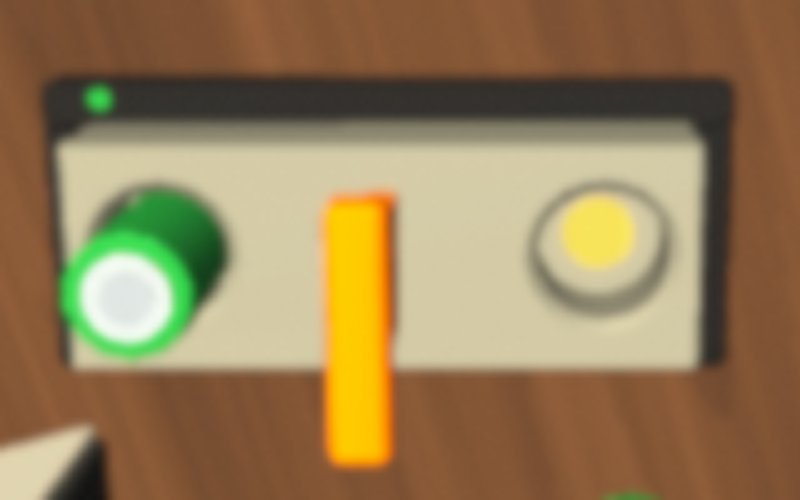

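The fitted pose matches the visible corners to about 1 px. This gives the socket axis at about (0.566, 0.0245) and pack yaw at 1.28, which the tool is already aligned with. Next I'll hover over the target cell.

Emit:
servo_tool --pt "-0.3 0.2 0 0 0 0 94" --pt "-0.6 0.4 0 0 0 0 94" --pt "-0.9 0.6 0 0 0 0 94" --pt "-1 0.6 0 0 0 0 94" --pt "-1 0.6 0 0 0 0 94"

```text
time: 4.53
tool_pos: [0.5796, -0.0589, 0.2683]
ee_rot: [-3.14, 0.0, 1.274]
wrist_force: [0.2, 0.7, 0.3]
width: 0.0946
finger_force: 0.0
```

Emit:
servo_tool --pt "-0.3 0.2 0 0 0 0 80" --pt "-0.6 0.4 0.2 0 0 0 70" --pt "-0.8 0.58 0.5 0 0 0 70" --pt "-0.8 0.58 0.5 0 0 0 70" --pt "-0.8 0.58 0.5 0 0 0 70" --pt "-0.8 0.58 0.5 0 0 0 70"

```text
time: 5.03
tool_pos: [0.6124, -0.1481, 0.2195]
ee_rot: [3.141, -0.001, 1.279]
wrist_force: [-0.3, -0.2, 0.7]
width: 0.0698
finger_force: 0.0
```

```bash
python3 - <<'E'
from fit import *
o=robot.get_obs(); im=snap("wrist","w3"); c=cam("wrist",o); print(o["tool_pos"],o["ee_rot"])
print("expect",proj(c,[.603,-.179,.07]))
m=cv2.inRange(cv2.cvtColor(im,cv2.COLOR_RGB2HSV),*W)
n,l,s,ce=cv2.connectedComponentsWithStats(m)
Rt=R.from_euler('xyz',o["ee_rot"])
for i in range(1,n):
    if 60<s[i,4]<3000: P=ray(c,*ce[i],.07); print(ce[i],s[i],P,Rt.inv().apply(P-o["tool_pos"]))
E
```

```text
[ 0.6124 -0.1481  0.2195] [ 3.1414 -0.0012  1.2786]
expect [282.4512 220.1716]
[551.8136  83.7916] [ 537    0   23  244 2913] [ 0.9023 -0.1207  0.07  ] [0.1096 0.2697 0.1497]
[50.4836 32.5188] [ 40  21  22  24 426] [0.4437 0.0666 0.07  ] [ 0.1569 -0.2235  0.1497]
[498.5441  80.9412] [494  77  10   9  68] [ 0.8516 -0.1026  0.07  ] [0.1124 0.2159 0.1497]
[204.9899 145.3176] [196 136  19  20 296] [ 0.549  -0.0771  0.07  ] [ 0.0496 -0.0812  0.1495]
[280.8583 221.0162] [272 213  18  17 247] [ 0.601  -0.1794  0.07  ] [-0.0334 -0.0019  0.1495]
[138.2126 266.3285] [130 259  17  16 207] [ 0.4277 -0.1839  0.07  ] [-0.0877 -0.1665  0.1494]
[246.2479 307.0791] [230 298  34  18 468] [ 0.5303 -0.2703  0.07  ] [-0.1408 -0.0435  0.1493]
```

View pics/w3.png

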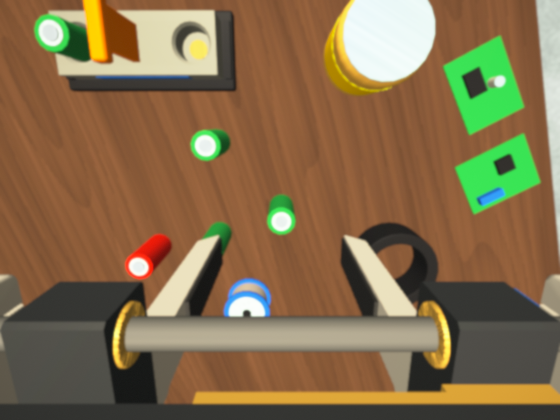

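The target cell's top is at (281,221), centred between the fingertips. The decoy at (215,235) and the tape at (398,263) are outside the fingers. I'll go down and grasp.

Emit:
servo_tool --pt "-0.2 -0.02 0.2 0 0 0 60" --pt "-0.334 -0.02 0.5 0 0 0 60" --pt "-0.334 -0.02 0.8 0 0 0 60" --pt "-0.334 -0.02 1 0 0 0 60" --pt "-0.334 -0.02 1 0 0 0 60" --pt "-0.334 -0.02 1 0 0 0 60"

```text
time: 5.58
tool_pos: [0.601, -0.1798, 0.1197]
ee_rot: [3.141, -0.0, 1.279]
wrist_force: [1.0, -0.6, 0.1]
width: 0.0602
finger_force: 0.0
```

Emit:
servo_tool --pt "0 0 0.2 0 0 0 60" --pt "0 0 0.4 0 0 0 60" --pt "0 0 0.55 0 0 0 60" --pt "0 0 0.63 0 0 0 60" --pt "0 0 0.635 0 0 0 60" --pt "0 0 0.635 0 0 0 60"

```text
time: 6.08
tool_pos: [0.6021, -0.1813, 0.0573]
ee_rot: [3.138, 0.0, 1.277]
wrist_force: [0.9, -0.3, -0.1]
width: 0.0596
finger_force: 0.0
```

Emit:
servo_tool --pt "0 0 0 0 0 0 45" --pt "0 0 0 0 0 0 38" --pt "0 0 0 0 0 0 34" --pt "0 0 0 0 0 0 30" --pt "0 0 0 0 0 0 25" --pt "0 0 0 0 0 0 20" --pt "0 0 0 0 0 0 20" --pt "0 0 0 0 0 0 20"

```text
time: 6.75
tool_pos: [0.6008, -0.1813, 0.0551]
ee_rot: [-3.141, -0.0, 1.277]
wrist_force: [-0.9, 0.2, 0.1]
width: 0.0199
finger_force: 0.0
```

The fingers closed to 20 mm with no force, so they missed the cell. I'll look.

```bash
python3 - <<'E'
from fit import *
o=robot.get_obs(); im=snap("wrist","w4"); t=snap("top","t4"); print(o["tool_pos"],o["ee_rot"],o["width"],o["finger_force"])
cv2.imwrite('pics/v4.png',np.hstack([im[100:400,130:430],cv2.resize(t[150:300,240:440],(400,300))])[:,:,::-1])
E
```

```text
[ 0.6008 -0.1813  0.0551] [-3.1414 -0.0001  1.2767] 0.019862411336492306 0.0
```

View pics/v4.png

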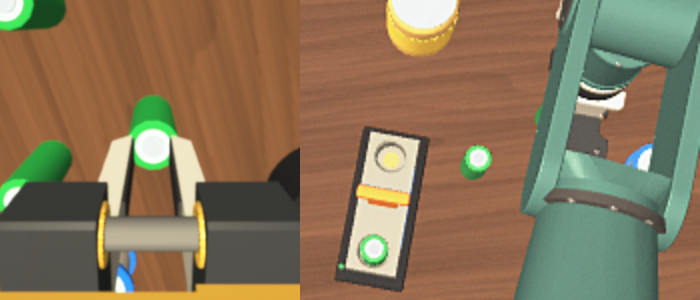

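```bash
python3 - <<'E'
from fit import *
o=robot.get_obs(); im=cv2.imread('pics/w4.png')[:,:,::-1].copy(); c=cam("wrist",o); Rt=R.from_euler('xyz',o["ee_rot"])
m=cv2.inRange(cv2.cvtColor(im,cv2.COLOR_RGB2HSV),*W)
n,l,s,ce=cv2.connectedComponentsWithStats(m)
for i in range(1,n):
    if 60<s[i,4]<3000: P=ray(c,*ce[i],.07); print(ce[i],s[i],P,Rt.inv().apply(P-o["tool_pos"]))
for P in([0,0,0],[0,0,.017],[-.008,0,.017],[.008,0,.017],[0,.01,.017],[0,-.01,.017]): print(P,proj(c,Rt.apply(P)+o["tool_pos"]))
print(robot.camera_params("wrist"))
E
```

```text
[132.5722  99.4325] [ 113   79   40   41 1267] [ 0.5486 -0.0769  0.07  ] [ 0.0848 -0.0802 -0.0149]
[282.4706 245.8756] [266 230  33  33 884] [ 0.6005 -0.1793  0.07  ] [ 0.0018 -0.0009 -0.015 ]
[140.2941 295.1681] [135 288  14  17 119] [ 0.5068 -0.1848  0.07  ] [-0.0306 -0.089  -0.0149]
[249.3152 385.6304] [246 377   9  15  92] [ 0.55   -0.2688  0.07  ] [-0.0984 -0.0233 -0.015 ]
[0, 0, 0] [283.7531 239.9504]
[0, 0, 0.017] [283.5372 231.3071]
[-0.008, 0, 0.017] [283.5372 242.1886]
[0.008, 0, 0.017] [283.5372 220.2274]
[0, 0.01, 0.017] [298.0071 231.2766]
[0, -0.01, 0.017] [269.0664 231.3377]
{'camera_matrix': array([[324.748 ,   0.    , 281.1987],
       [  0.    , 324.748 , 207.0242],
       [  0.    ,   0.    ,   1.    ]]), 'tool_from_camera': array([[-0.0018, -0.9674, -0.2533,  0.0731],
       [ 1.    , -0.0021,  0.0007, -0.0017],
       [-0.0012, -0.2533,  0.9674, -0.1959],
       [ 0.    ,  0.    ,  0.    ,  1.    ]])}
```

The camera puts the cell between the pads (tool offset 2 mm, -1 mm), yet the fingers moved freely to 20 mm. I'll close further in small steps and watch where they stop.

Emit:
servo_tool --pt "0 0 0 0 0 0 17" --pt "0 0 0 0 0 0 14" --pt "0 0 0 0 0 0 12" --pt "0 0 0 0 0 0 12"

```text
time: 7.18
tool_pos: [0.6009, -0.1813, 0.0551]
ee_rot: [-3.142, -0.0, 1.277]
wrist_force: [-0.6, -1.1, 0.1]
width: 0.0119
finger_force: 0.0
```

```bash
python3 - <<'E'
from fit import *
o=robot.get_obs(); im=snap("wrist","w5"); print(o["tool_pos"],o["width"],o["finger_force"],o["wrist_force"])
p,s,_=blob(im,*W,282,246); print(p,s)
cv2.imwrite('pics/v5.png',cv2.resize(im[190:360,200:370,::-1],None,fx=3.5,fy=3.5,interpolation=2))
E
```

```text
[ 0.6009 -0.1813  0.0551] 0.011898765329462147 0.0 [-0.5707 -1.0688  0.0564]
[281.4659 245.5524] [269 230  26  33 659]
```

View pics/v5.png

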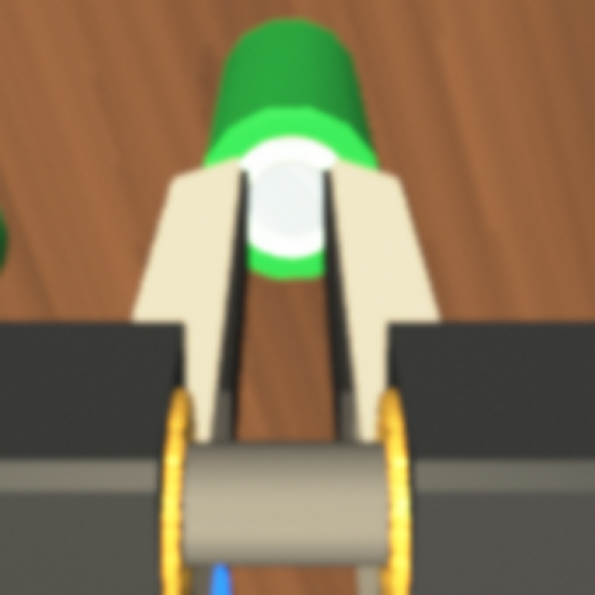

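The fingers have closed above the cell: they hide its white top without touching it. The finger geometry in this picture fits a tip about 16 mm behind the stated TCP (scale at 12 and 94 mm openings, tip row 237), not 17 mm ahead. So the real fingertips are about 33 mm shorter than stated. I'll open and go 33 mm lower, which still leaves the bench clear on either reading.

Emit:
servo_tool --pt "0 0 -0.05 0 0 0 60" --pt "0 0 -0.05 0 0 0 60" --pt "0 0 -0.05 0 0 0 60" --pt "0 0 -0.05 0 0 0 60" --pt "0 0 -0.05 0 0 0 60" --pt "0 0 0 0 0 0 60" --pt "0 0 0.1 0 0 0 60" --pt "0 0 0.2 0 0 0 60" --pt "0 0 0.28 0 0 0 60" --pt "0.02 0 0.33 0 0 0 60" --pt "0.02 0 0.33 0 0 0 60" --pt "0.02 0 0.33 0 0 0 60"

```text
time: 8.23
tool_pos: [0.6011, -0.1791, 0.0213]
ee_rot: [-3.14, -0.0, 1.277]
wrist_force: [0.2, 0.2, 0.8]
width: 0.06
finger_force: 0.0
```

Emit:
servo_tool --pt "0 0 0 0 0 0 48" --pt "0 0 0 0 0 0 40" --pt "0 0 0 0 0 0 36" --pt "0 0 0 0 0 0 32" --pt "0 0 0 0 0 0 28" --pt "0 0 0 0 0 0 24" --pt "0 0 0 0 0 0 20" --pt "0 0 0 0 0 0 20"

```text
time: 8.9
tool_pos: [0.6017, -0.1795, 0.0226]
ee_rot: [3.141, 0.0, 1.277]
wrist_force: [-0.2, -0.2, 1.4]
width: 0.0314
finger_force: 30.0
```

Gripped: 31.4 mm and 30 N. Lift, then carry toward the socket.

Emit:
servo_tool --pt "0 0 -0.1 0 0 0 20" --pt "0 0 -0.3 0 0 0 20" --pt "0 0 -0.6 0 0 0 20" --pt "0 0 -0.9 0 0 0 20" --pt "0 0 -1 0 0 0 20" --pt "0 0 -1 0 0 0 20"

```text
time: 9.4
tool_pos: [0.6037, -0.1802, 0.1267]
ee_rot: [3.134, 0.001, 1.277]
wrist_force: [1.0, -0.8, -0.6]
width: 0.0318
finger_force: 30.0
```

Emit:
servo_tool --pt "0.2 -0.1 -0.1 0 0 0 20" --pt "0.4 -0.2 -0.2 0 0 0 20" --pt "0.7 -0.35 -0.3 0 0 0 20" --pt "0.95 -0.5 -0.3 0 0 0 20" --pt "0.95 -0.5 -0.3 0 0 0 20" --pt "0.95 -0.5 -0.3 0 0 0 20"

```text
time: 9.9
tool_pos: [0.5799, -0.0725, 0.1501]
ee_rot: [-3.138, 0.001, 1.279]
wrist_force: [-0.6, -0.5, -0.4]
width: 0.0314
finger_force: 30.0
```

```bash
python3 - <<'E'
from fit import *
o=robot.get_obs(); im=snap("wrist","w6"); c=cam("wrist",o); Rt=R.from_euler('xyz',o["ee_rot"]); print(o["tool_pos"],o["ee_rot"],o["width"],o["finger_force"])
zt=o["tool_pos"][2]+.0474
for nm,lim,z in(("white",W,zt),("yellow",Y,.021),("fixed",W,.091)):
    m=cv2.inRange(cv2.cvtColor(im,cv2.COLOR_RGB2HSV),*lim); n,l,s,ce=cv2.connectedComponentsWithStats(m)
    for i in range(1,n):
        if 40<s[i,4]<3000 and ce[i][0]<420: P=ray(c,*ce[i],z); print(nm,ce[i],s[i],P,Rt.inv().apply(P-o["tool_pos"]))
E
```

```text
[ 0.5799 -0.0725  0.1501] [-3.1383  0.0005  1.2793] 0.03136331552863828 29.969970881938934
white [ 73.476 101.036] [ 60  88  28  27 584] [0.5155 0.0325 0.1975] [ 0.0821 -0.0921 -0.0471]
white [250.6017 222.7703] [241 213  21  21 344] [ 0.5721 -0.0426  0.1975] [ 0.0264 -0.0163 -0.0474]
white [280.9402 273.711 ] [ 261  256   41   37 1204] [ 0.5783 -0.0722  0.1975] [-0.0002 -0.0018 -0.0474]
white [287.6384 385.8502] [269 380  38  12 307] [ 0.5622 -0.1381  0.1975] [-0.0679  0.0017 -0.0474]
yellow [240.8214 105.0625] [230  94  22  24 112] [0.5668 0.024  0.021 ] [ 0.0888 -0.0399  0.1292]
fixed [ 73.476 101.036] [ 60  88  28  27 584] [0.4549 0.0574 0.091 ] [ 0.0885 -0.1569  0.0596]
fixed [250.6017 222.7703] [241 213  21  21 344] [ 0.5521 -0.0716  0.091 ] [-0.007  -0.0267  0.0592]
fixed [280.9402 273.711 ] [ 261  256   41   37 1204] [ 0.5628 -0.1226  0.091 ] [-0.0528 -0.0019  0.0591]
fixed [287.6384 385.8502] [269 380  38  12 307] [ 0.5352 -0.2356  0.091 ] [-0.169   0.0042  0.0592]
```

View pics/w6.png

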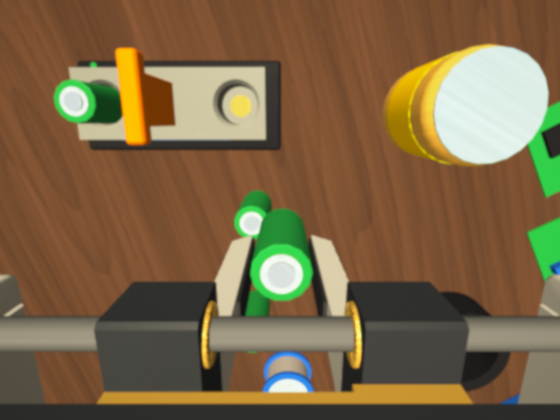

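The cell hangs straight in the grip at (281,274), and the socket is visible at (240,105). In the same camera it needs a shift of tool x +0.089, y -0.038. I'll move over it, then lower to just above the mouth.

Emit:
servo_tool --pt "0.25 -0.1 0 0 0 0 20" --pt "0.5 -0.2 0 0 0 0 20" --pt "0.75 -0.3 0 0 0 0 20" --pt "0.89 -0.38 0 0 0 0 20" --pt "0.89 -0.38 0.1 0 0 0 20" --pt "0.89 -0.38 0.3 0 0 0 20" --pt "0.89 -0.38 0.5 0 0 0 20" --pt "0.89 -0.38 0.65 0 0 0 20" --pt "0.89 -0.38 0.68 0 0 0 20" --pt "0.89 -0.38 0.68 0 0 0 20" --pt "0.89 -0.38 0.68 0 0 0 20" --pt "0.89 -0.38 0.68 0 0 0 20"

```text
time: 10.95
tool_pos: [0.5715, 0.0214, 0.0853]
ee_rot: [3.14, -0.0, 1.276]
wrist_force: [-0.0, -0.6, -1.1]
width: 0.0317
finger_force: 30.0
```

```bash
python3 - <<'E'
from fit import *
o=robot.get_obs(); im=snap("wrist","w7"); c=cam("wrist",o); Rt=R.from_euler('xyz',o["ee_rot"]); print(o["tool_pos"],o["ee_rot"],o["finger_force"],o["wrist_force"])
for nm,(u,v),z in(("held",(281,274),o["tool_pos"][2]+.0474),("fixed",(120,245),.091)):
    try: p,s,_=blob(im,*W,u,v,60); P=ray(c,*p,z); print(nm,p,s,P,Rt.inv().apply(P-o["tool_pos"]))
    except Exception as e: print(nm,e)
E
```

```text
[0.5715 0.0214 0.0853] [ 3.1395 -0.0004  1.2758] 29.970493018627167 [-0.0071 -0.6103 -1.0536]
held [280.9107 273.6574] [ 261  255   41   38 1220] [0.5696 0.0218 0.1327] [-0.0002 -0.0018 -0.0474]
fixed [ 86.7746 242.7809] [ 71 228  33  31 794] [0.4545 0.0577 0.091 ] [ 0.0006 -0.1225 -0.006 ]
```

View pics/w7.png

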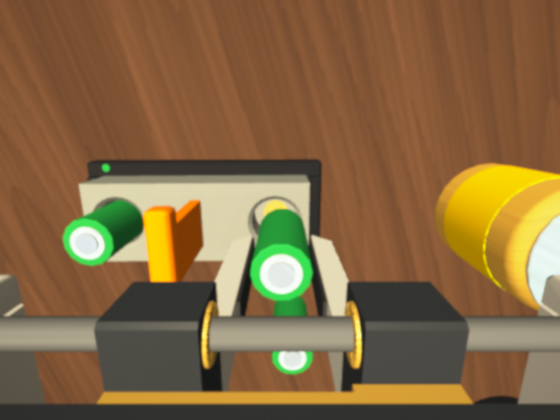

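Cell and socket agree along tool x within about 1 mm. But the rim centre (column 275) and the fixed cell both show the held cell about 4.5 mm too far along tool +y. I'll correct that, let it settle and measure again, by numbers only from here on because my picture allowance is used up.

Emit:
servo_tool --pt "0.01 -0.045 0 0 0 0 20" --pt "0.01 -0.045 0 0 0 0 20" --pt "0.01 -0.045 0 0 0 0 20" --pt "0.01 -0.045 0 0 0 0 20" --pt "0.01 -0.045 0 0 0 0 20" --pt "0.01 -0.045 0 0 0 0 20"

```text
time: 11.5
tool_pos: [0.5666, 0.0245, 0.0843]
ee_rot: [3.141, -0.0, 1.277]
wrist_force: [0.1, -0.3, -1.0]
width: 0.0319
finger_force: 30.0
```

```bash
cat > chk.py <<'E'
from fit import *
o=robot.get_obs(); im=robot.snapshot("wrist"); cv2.imwrite('pics/chk.png',im[:,:,::-1]); c=cam("wrist",o); Rt=R.from_euler('xyz',o["ee_rot"]); print(o["tool_pos"],o["ee_rot"],o["finger_force"],o["wrist_force"])
for nm,(u,v),z in(("held",(281,274),o["tool_pos"][2]+.0474),("fixed",(95,243),.091)):
    p,s,_=blob(im,*W,u,v,40); P=ray(c,*p,z); print(nm,p,s,P,Rt.inv().apply(P-o["tool_pos"]))
m=cv2.inRange(cv2.cvtColor(im,cv2.COLOR_RGB2HSV),*Y); v,u=np.nonzero(m[170:250,240:330])
if len(u): print("yellow cols",u.min()+240,u.max()+240,"rows",v.min()+170,v.max()+170)
ax=np.array([-.0002,-.0018])
for nm,r,z in(("rim",.0175,.051),("rim+bevel",.0205,.051),("disc?",.010,.021)):
    q=np.array([proj(c,Rt.apply([ax[0]+r*np.cos(t),ax[1]+r*np.sin(t),o["tool_pos"][2]-z])+o["tool_pos"]) for t in np.linspace(0,6.28,60)]); print(nm,"pred cols",q[:,0].min(),q[:,0].max(),"rows",q[:,1].min(),q[:,1].max())
g=im.mean(2)
print("row210",g[210,235:330:1].astype(int)); print("col283",g[185:225,283].astype(int))
E
python3 chk.py
```

```text
[0.5666 0.0245 0.0843] [ 3.1414 -0.0001  1.2768] 29.970468878746033 [ 0.0796 -0.3428 -0.9889]
held [280.915 273.668] [ 261  255   41   38 1223] [0.5648 0.0249 0.1317] [-0.0002 -0.0018 -0.0474]
fixed [ 95.5296 245.3019] [ 79 230  34  31 795] [0.4545 0.0577 0.091 ] [-0.0007 -0.1169 -0.0068]
yellow cols 271 294 rows 202 210
rim pred cols 257.28788663970516 304.56582784451444 rows 201.4197789102681 246.5440229806312
rim+bevel pred cols 253.23812488850174 308.61605806244137 rows 197.39122970329566 250.25797656457272
disc? pred cols 268.8584914378129 292.9681215321217 rows 201.6523439031627 224.85949588966278
row210 [202 202 201 202 201 201 201 200 200 200 200 200 200 200 200 200 200 200
 200 200 200 200 197 187 167 144 125 124 141 167 188 197 198 196 192 185
 176 162 143 127 113 102  98  96  95  92  91  91  91  91  92  95 103 113
 126 141 160 175 186 193 196 198 199 199 197 190 177 163 154 154 165 181
 193 198 200 200 201 200 200 199 192 165 116  69  50  48  48  47  47  46
  45  50  67  85  92]
col283 [176 194 201 201 201 201 201 201 201 201 201 199 188 161 132 134 165 190
 193 192 191 191 186 165 123  91  83  82  82  83  82  82  83  83  82  82
  83  82  82  82]
```

The remaining offset is about 1 mm in y and nothing in x. I'll insert it slowly.

Emit:
servo_tool --pt "0 0.01 0 0 0 0 20" --pt "0 0.01 0.04 0 0 0 20" --pt "0 0.01 0.08 0 0 0 20" --pt "0 0.01 0.12 0 0 0 20" --pt "0 0.01 0.16 0 0 0 20" --pt "0 0.01 0.2 0 0 0 20" --pt "0 0.01 0.23 0 0 0 20" --pt "0 0.01 0.26 0 0 0 20" --pt "0 0.01 0.28 0 0 0 20" --pt "0 0.01 0.3 0 0 0 20" --pt "0 0.01 0.3 0 0 0 20" --pt "0 0.01 0.3 0 0 0 20"

```text
time: 12.55
tool_pos: [0.5675, 0.0242, 0.0542]
ee_rot: [3.142, -0.0, 1.277]
wrist_force: [0.2, 1.2, -1.0]
width: 0.0318
finger_force: 30.0
```

Going in freely, 19 mm deep. Continue to the floor.

Emit:
servo_tool --pt "0 0 0.03 0 0 0 20" --pt "0 0 0.06 0 0 0 20" --pt "0 0 0.08 0 0 0 20" --pt "0 0 0.09 0 0 0 20" --pt "0 0 0.1 0 0 0 20" --pt "0 0 0.105 0 0 0 20" --pt "0 0 0.105 0 0 0 20" --pt "0 0 0.105 0 0 0 20"

```text
time: 13.22
tool_pos: [0.5676, 0.0242, 0.0438]
ee_rot: [3.141, -0.0, 1.277]
wrist_force: [0.2, 0.0, -1.3]
width: 0.0313
finger_force: 30.0
```

Almost no force yet. I'll press 2 mm more to feel the floor.

Emit:
servo_tool --pt "0 0 0.01 0 0 0 20" --pt "0 0 0.015 0 0 0 20" --pt "0 0 0.02 0 0 0 20" --pt "0 0 0.02 0 0 0 20" --pt "0 0 0.02 0 0 0 20"

```text
time: 13.63
tool_pos: [0.5679, 0.0242, 0.0435]
ee_rot: [3.14, -0.0, 1.277]
wrist_force: [-2.0, -0.2, 5.6]
width: 0.0319
finger_force: 30.0
```

The floor is reached at the expected height with 6–7 N. Release and raise.

Emit:
servo_tool --pt "0 0 -0.01 0 0 0 36" --pt "0 0 -0.01 0 0 0 44" --pt "0 0 -0.01 0 0 0 50" --pt "0 0 -0.01 0 0 0 50" --pt "0 0 -0.01 0 0 0 50" --pt "0 0 -0.01 0 0 0 50" --pt "0 0 -0.01 0 0 0 50" --pt "0 0 -0.01 0 0 0 50"

```text
time: 14.3
tool_pos: [0.5675, 0.0242, 0.0426]
ee_rot: [-3.141, -0.0, 1.277]
wrist_force: [0.1, -0.4, -0.3]
width: 0.0499
finger_force: 0.0
```

Emit:
servo_tool --pt "0 0 -0.1 0 0 0 50" --pt "0 0 -0.3 0 0 0 50" --pt "0 0 -0.6 0 0 0 50" --pt "0 0 -0.9 0 0 0 50" --pt "0 0 -1 0 0 0 50" --pt "0 0 -1 0 0 0 50"

```text
time: 14.8
tool_pos: [0.57, 0.024, 0.1474]
ee_rot: [3.133, -0.002, 1.277]
wrist_force: [0.3, 0.6, 0.4]
width: 0.0501
finger_force: 0.0
```

Emit:
servo_tool --pt "0.1 0 -0.2 0 0 0 50" --pt "0.3 0 -0.5 0 0 0 50" --pt "0.4 0 -0.8 0 0 0 50" --pt "0.4 0 -0.9 0 0 0 50" --pt "0.4 0 -0.9 0 0 0 50" --pt "0.4 0 -0.9 0 0 0 50" --pt "0.4 0 -0.9 0 0 0 50"

```text
time: 15.38
tool_pos: [0.5779, 0.0617, 0.2295]
ee_rot: [-3.137, 0.002, 1.276]
wrist_force: [0.2, 0.2, -0.5]
width: 0.0497
finger_force: 0.0
```

```bash
python3 - <<'E'
from fit import *
o=robot.get_obs(); im=snap("wrist","w8"); c=cam("wrist",o); Rt=R.from_euler('xyz',o["ee_rot"]); print(o["time"],o["tool_pos"],o["ee_rot"])
P={}
for nm,g in(("seat",[.568,.0240,.091]),("fixed",[.4555,.0577,.091])):
    q=proj(c,g); p,s,_=blob(im,*W,*q,25); P[nm]=ray(c,*p,.091); print(nm,q,p,s,P[nm],Rt.inv().apply(P[nm]-o["tool_pos"]))
d=P["fixed"]-P["seat"]; print(np.linalg.norm(d),np.arctan2(d[1],d[0])-np.pi/2)
q=proj(c,[.512,.0405,.127]); b,s,m=blob(im,*OR,*q,25); r=cv2.minAreaRect(np.argwhere(m)[:,::-1].astype(np.float32)); B=ray(c,*r[0],.127)
print("bar",q,b,s,r,B,Rt.inv().apply(B-o["tool_pos"]))
E
```

```text
15.3833 [0.5779 0.0617 0.2295] [-3.1368  0.0018  1.2759]
seat [284.6227 228.6842] [283.372 228.8  ] [275 221  18  17 250] [0.5667 0.0243 0.091 ] [-0.0389  0.0008  0.1386]
fixed [176.3905 229.1398] [175.6057 229.3821] [167 221  18  17 246] [0.4546 0.0577 0.091 ] [-0.0395 -0.1161  0.1391]
0.11696095722146453 1.281003709247177
bar [225.1253 240.9611] [225.9385 218.3408] [216 205  21  35 179] ((223.54051208496094, 221.38771057128906), (18.166969299316406, 36.7391471862793), 11.689369201660156) [0.5172 0.0598 0.127 ] [-0.0193 -0.057   0.1028]
```

The seated cell's top matches the fixed one: both fit z = 0.091, and the spacing is 117 mm against 116. The bar centre from the two cells is (0.512, 0.0406). I'll move over the bar, settle and check the position.

Emit:
servo_tool --pt "-0.15 -0.2 0 0 0 -0.003 50" --pt "-0.3 -0.4 0 0 0 -0.003 50" --pt "-0.39 -0.57 0 0 0 -0.003 50" --pt "-0.39 -0.57 0.2 0 0 -0.003 50" --pt "-0.39 -0.57 0.4 0 0 -0.003 50" --pt "-0.39 -0.57 0.5 0 0 -0.003 50" --pt "-0.39 -0.57 0.5 0 0 -0.003 50" --pt "-0.39 -0.57 0.5 0 0 -0.003 50" --pt "-0.39 -0.57 0.5 0 0 -0.003 50" --pt "-0.39 -0.57 0.5 0 0 -0.003 50" --pt "-0.39 -0.57 0.5 0 0 -0.003 50"

```text
time: 16.35
tool_pos: [0.514, 0.0417, 0.1838]
ee_rot: [3.14, -0.001, 1.282]
wrist_force: [0.0, -0.2, -0.1]
width: 0.0502
finger_force: 0.0
```

Emit:
servo_tool --pt "-0.016 -0.016 0.1 0 0 0 50" --pt "-0.016 -0.016 0.3 0 0 0 50" --pt "-0.016 -0.016 0.5 0 0 0 50" --pt "-0.016 -0.016 0.65 0 0 0 50" --pt "-0.016 -0.016 0.8 0 0 0 50" --pt "-0.016 -0.016 0.9 0 0 0 50" --pt "-0.016 -0.016 0.97 0 0 0 50" --pt "-0.016 -0.016 0.97 0 0 0 50" --pt "-0.016 -0.016 0.97 0 0 0 50" --pt "-0.016 -0.016 0.97 0 0 0 50" --pt "-0.016 -0.016 0.97 0 0 0 50" --pt "-0.016 -0.016 0.97 0 0 0 50"

```text
time: 17.35
tool_pos: [0.512, 0.0406, 0.0867]
ee_rot: [3.14, -0.001, 1.281]
wrist_force: [0.0, -0.2, 0.0]
width: 0.0502
finger_force: 0.0
```

```bash
python3 - <<'E'
from fit import *
o=robot.get_obs(); im=snap("wrist","w9"); c=cam("wrist",o); Rt=R.from_euler('xyz',o["ee_rot"]); print(o["tool_pos"],o["ee_rot"],o["wrist_force"])
for nm,g in(("seat",[.566,.0240,.091]),("fixed",[.4545,.0577,.091])):
    q=proj(c,g); p,s,_=blob(im,*W,*q,40); P=ray(c,*p,.091); print(nm,q,p,s,P,Rt.inv().apply(P-o["tool_pos"]))
E
```

```text
[0.512  0.0406 0.0867] [ 3.1397 -0.0006  1.2814] [ 0.0193 -0.1912  0.033 ]
seat [373.7234 242.7767] [374.5629 242.2166] [359 228  32  30 771] [0.5666 0.0242 0.091 ] [-0.0001  0.057  -0.0042]
fixed [188.1951 242.579 ] [188.407  242.8243] [173 228  32  30 774] [0.4546 0.0575 0.091 ] [-0.0001 -0.0599 -0.0044]
```

Centred: the cells are at +57 and -60 mm, which is symmetric once the 1.7 mm camera bias is taken off, and both tops are level. Close on the bar.

Emit:
servo_tool --pt "0 0 0 0 0 0 40" --pt "0 0 0 0 0 0 30" --pt "0 0 0 0 0 0 22" --pt "0 0 0 0 0 0 17" --pt "0 0 0 0 0 0 12" --pt "0 0 0 0 0 0 5" --pt "0 0 0 0 0 0 0" --pt "0 0 0 0 0 0 0" --pt "0 0 0 0 0 0 0" --pt "0 0 0 0 0 0 0"

```text
time: 18.23
tool_pos: [0.5114, 0.0405, 0.0857]
ee_rot: [3.141, -0.0, 1.281]
wrist_force: [0.8, -0.3, -1.8]
width: 0.0134
finger_force: 30.0
```

The fingers hold at 13.4 mm with 30 N, so they are on the bar. Lift smoothly by 10 cm and hold.

Emit:
servo_tool --pt "0 0 -0.03 0 0 0 0" --pt "0 0 -0.08 0 0 0 0" --pt "0 0 -0.16 0 0 0 0" --pt "0 0 -0.26 0 0 0 0" --pt "0 0 -0.37 0 0 0 0" --pt "0 0 -0.49 0 0 0 0" --pt "0 0 -0.61 0 0 0 0" --pt "0 0 -0.73 0 0 0 0" --pt "0 0 -0.84 0 0 0 0" --pt "0 0 -0.92 0 0 0 0" --pt "0 0 -0.98 0 0 0 0" --pt "0 0 -1 0 0 0 0"

```text
time: 19.23
tool_pos: [0.5118, 0.0406, 0.1872]
ee_rot: [3.14, -0.001, 1.281]
wrist_force: [0.7, -0.6, -5.4]
width: 0.0135
finger_force: 30.0
```

Emit:
servo_tool --pt "0 0 0 0 0 0 0" --pt "0 0 0 0 0 0 0" --pt "0 0 0 0 0 0 0" --pt "0 0 0 0 0 0 0" --pt "0 0 0 0 0 0 0" --pt "0 0 0 0 0 0 0" --pt "0 0 0 0 0 0 0" --pt "0 0 0 0 0 0 0" --pt "0 0 0 0 0 0 0" --pt "0 0 0 0 0 0 0" --pt "0 0 0 0 0 0 0" --pt "0 0 0 0 0 0 0"

```text
time: 20.23
tool_pos: [0.5113, 0.0406, 0.1857]
ee_rot: [3.142, -0.0, 1.281]
wrist_force: [-0.4, -1.5, -5.3]
width: 0.0138
finger_force: 30.0
```

Emit:
servo_tool --pt "0 0 0 0 0 0 0" --pt "0 0 0 0 0 0 0" --pt "0 0 0 0 0 0 0" --pt "0 0 0 0 0 0 0" --pt "0 0 0 0 0 0 0" --pt "0 0 0 0 0 0 0" --pt "0 0 0 0 0 0 0" --pt "0 0 0 0 0 0 0" --pt "0 0 0 0 0 0 0" --pt "0 0 0 0 0 0 0" --pt "0 0 0 0 0 0 0" --pt "0 0 0 0 0 0 0"

```text
time: 21.23
tool_pos: [0.5113, 0.0406, 0.1857]
ee_rot: [-3.142, -0.0, 1.281]
wrist_force: [-0.4, -0.0, -5.2]
width: 0.0136
finger_force: 30.0
```

```bash
python3 - <<'E'
from fit import *
o=robot.get_obs(); im=snap("wrist","w10"); print(o["time"],o["tool_pos"],o["ee_rot"],o["wrist_force"],o["wrist_torque"],o["finger_force"],o["width"])
for u in(374.6,188.4): 
    p,s,_=blob(im,*W,u,242.5,25); print(p,s)
E
```

```text
21.2333 [0.5113 0.0406 0.1857] [-3.1416 -0.0001  1.2814] [-0.4187 -0.0079 -5.2388] [-0.0887  0.0575 -0.0627] 29.99893695116043 0.013573526251146429
[375.4209 242.5153] [359 228  33  30 784]
[188.1777 243.0749] [172 228  33  31 788]
```

It carries 5.2 N, the full weight of the loaded pack. Both cell tops show at the same pixels as before the lift (375,242.5 and 188,243), so it is level and steady.

```bash
python3 -c "
from bench import robot
print(robot.close_job())"
```

```text
the job is handed in; nothing more can be done
None
```

The job is handed in at about 21 s, result not shown: the farthest green cell is seated and released, and the pack is held level by its handle 10 cm above the dock; my first grasp closed above the cell because the fingertips sit about 33 mm short of the stated TCP geometry, and I viewed 11 pictures, one over the limit of 10.

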